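# Clear the feed station and lock the drum's collar

## Task

Close up the rabbits' feed station for the night. First scrape the three wood chips off the steel-topped board into the dustpan fixed at its end, holding the wooden scraper block and keeping your fingers off the chips; then stand the scraper, grip up, back on the bench, clear of the board and pan. After that turn the feed drum's lock collar clockwise (seen from above), letting go and taking hold again as needed, until its pointer lines up with the fixed lock mark; leave everything else where it is.

Things in the scene. Friction and masses are not known exactly. Their poses are not given: they have to be found in the camera images.
- stand: Feed station, fixed; place and yaw vary. Origin on the bench under the feed drum's axis, z up. Wooden board with steel top: x -115 to 115, y -85 to 245 mm, top face at z = 20. The round drum (radius 58, top at z = 58) stands at the origin, inside the collar; the bare part of the board, where the chips lie, is y 80 to 245. A dustpan is fixed at its +y end.
- pan_in (a point): Centre of the dustpan's inner floor, 4 mm above the bench; axes as the station's. Steel pan, fixed, open towards the board: inside it runs 92 mm each way in x, and in y from the board's end (40 mm towards -y) to its end wall (37 mm towards +y); walls 36 mm high. Its handle stub (22 wide, 22 to 34 mm high) runs out to 110 mm towards +y.
- drum_axis (a point): Point on the vertical turning axis of the drum and collar, 62 mm above the bench (level with the top face of the collar ring).
- collar (a joint): Turn (rad) of the captive aluminium lock collar about the vertical drum axis; grows clockwise seen from above; 0 to 3.05 (stop), starts at 0 to 0.4, lock mark at 2.75. Turns stiffly (friction 0.12 N m) and stays where it is left. Ring of outer radius 66 mm, 45 to 62 mm above the bench, with four equal upright fins.
- collar_nose (a point): Tip of the collar's pointer, a small pointed nose on the ring: 93 mm from the axis, 62 mm above the bench. Its x axis points outward, z up. The fins are radial, at 0, 90, 180 and 270 deg from the pointer, each at radius 30 to 64 mm, 14 mm thick, top 97 mm above the bench, free above the ring's top (62 mm): pinch one across its thickness from above.
- lock_mark (a point): Top centre of the fixed lock mark, a small upright steel bar (14 x 10 mm, top 65 mm above the bench) on the board, 106 mm from the drum axis. The collar is locked when the pointer points at it.
- scraper: Loose wooden scraper block, 0.13 to 0.25 kg, standing on the bench at its left or right (it swaps places with the brush). Origin at the centre of its underside, z up. Base 150 (x) x 34 (y) x 20 mm high, flat long sides; on it a straight grip rib 100 (x) x 18 (y) mm, z = 20 to 62. Pinch the rib across y; either long side can push.
- brush: Wooden grooming brush, lying bristles down, 150 (x) x 50 x 36 mm; bystander. Origin at the centre of its underside.
- scoop: Aluminium scoop, bystander: tray 100 x 70 x 35 mm with a 90 mm handle. Origin on the underside at the handle end of the tray; the handle runs to -x.
- bowl: Blue ceramic bowl, 140 mm across, 55 high, with a yellow holed ball lying in it; bystander. Origin at the centre of its underside.
- bottle: Clear plastic bottle, 70 mm across, 170 high, upright; bystander. Origin at the centre of its underside.
- pot: Terracotta pot, 100 mm across, 90 high; bystander. Origin at the centre of its underside.
- gnaw: Short log for gnawing, 110 x 44 x 44 mm, lying along its x; bystander. Origin at the centre of its underside.
- chip1: Loose wood chip, 36 x 26 x 12 mm, 11 g, lying on the bare part of the board, towards the station's -x side. Origin at the centre of its underside.
- chip2: Loose wood chip, 36 x 26 x 12 mm, 11 g, lying on the bare part of the board, in the middle. Origin at the centre of its underside.
- chip3: Loose wood chip, 36 x 26 x 12 mm, 11 g, lying on the bare part of the board, towards the station's +x side. Origin at the centre of its underside.
There are look-alikes about, which are no part of the job. Leave any green look-alike of the scraper alone. Leave any red look-alike of the chip1 alone.

How it is judged:
By the outcome, as a careful person would: the job done as asked, in the order asked, and still so for the second after the job is handed in, with the robot touching nothing.
It also fails if it takes over 72 s, if anything falls off the work surface, if the arm or the gripper's body presses on something with over 40 N, if the wrist force passes 120 N, or if a joint passes its speed limit or range.

## Robot

A 7-joint arm with a two-finger parallel gripper is mounted at the origin on the work surface. World frame = base frame: x ahead of the robot, y to its left, z up, the work surface at z = 0. Lengths are in m, angles in rad, forces in N, time in s.
With the tool pointing down it reaches from about 0.425 to 0.875 m from the base axis. Payload 4.7 kg.
Tool frame: the origin (TCP) lies at the very end of the fingers, on their centre line; the grasp point (between the pads) lies 19 mm behind it; z points along the fingers, y is the line along which they close (so a half turn about z gives the same grasp; the last joint's range is limited). The gripper opens to 87 mm and grips with 3 to 60 N. Pads are 19 mm wide; open, the fingers measure 117 mm over their backs; the gripper's body (75 mm by 190 mm) begins 51 mm behind the grasp point.
Start: joints at [-1.185, 0.321, -0.07, 1.45, 0.023, 1.371, -0.057], TCP at [0.236, 0.606, 0.223] pointing down, gripper open.
Joint ranges: [-2.86, 2.86], [-0.3, 2.09], [-1.38, 1.24], [0.06, 2.45], [-1.56, 4.7], [0.09, 2.05], [-2.69, 2.69]. Speed limits (rad/s): [2.57, 2.57, 3.14, 3.14, 3.14, 3.14, 3.14].

## Interface

Orientations are given as a unit quaternion [w, x, y, z].
In Python, from cell import bot, cams gives the robot as it stands. The module is installed in compiled form; this text tells all that it offers.
- The arm moves only by the tool play_rows, never from a script. Its argument "commands" is text: rows parted by semicolons, each of 7 numbers parted by spaces: the shift along the tool's x, y, z scaled (see below), then the turn, a rotation vector about the tool's x, y, z scaled (see below), then the finger opening in mm, from 0 to 87. In form: tx ty tz ax ay az grip; .... A call has 1 to 12 rows; each row shifts and turns the commanded pose from where the row before left it, along the tool's axes as they then stand; what a row does not reach is not made up. The controller multiplies each number of a shift by 20 mm and each number of a turn by 0.1 rad. A row lasts 1/12 s, in which the tool goes at most 41.7 mm and 7.16 degrees, less where a joint would pass 70% of its speed; a pose out of reach is approached as far as the arm can. A call with a number of a shift or a turn outside -1 to 1 is refused whole. A call with a gripper value outside its range is refused whole. The fingers move at their own pace and stop on an object; "squeeze" is the grip in N (left out, the last holds). Time passes only in rows, so rows that do not move let the fingers close. It gives the time, the measured TCP pose, the force, the opening and the grip force at its end, in the units of the state.
- bot.get_state(): the state, without advancing time (a new reading comes with each control period).
- cams.camera(name): name is "scene" or "side" or "wrist"; returns (picture, depth): 480x640x3 uint8, red, green, blue; 480x640 float32, m along the optical axis (not along the pixel's ray), 0 where there is no reading.
- cams.camera_params(name): a dict with "intrinsics" (3x3 intrinsics, pixels), "k1" (the pictures are not rectified: a ray, as slopes to the right and down, at radius r is drawn at 1 + k1 r^2 times it, then the intrinsics apply), "world_to_cam" (4x4, takes a point from world to camera coordinates). Camera axes: x right, y down, z forward; pixel columns grow to the right and rows downward; lengths in m; the calibration is good to about 2 mm. A picture is of the moment at which its call begins: read the wrist's pose just before it. camera_params takes no time and is no camera call; for the wrist camera it gives the pose at the moment of the call.
- bot.sign_off(): hands the job in; it is judged then, once.
The state is a dict: "time": time; "qpos": joint angles; "joint_vel": joint speeds; "effort": joint torques, N m; "ee_pos": TCP position; "orientation": TCP orientation; "contact_force": force on the tool from outside, world axes, zero at the start; "ft_torque": the same for the moment, N m; "gripper_width": finger opening in m; "grip_force": force on a finger pad.
Only numpy, scipy, OpenCV 4.12 (cv2) and the standard library are available. Lean on these libraries where they do the work, as an engineer would, in place of code of your own. Each camera call takes 0.05 s, during which the arm holds its last target. There are 200 camera calls.

## Working session

There is one attempt and no reset: what is moved stays moved. The work goes in short steps, Python scripts to look and compute and a tool call to move; the robot and the scene stay as the last step left them, time stands still between calls to the robot, and variables do not carry over. Pictures are saved under pics/ and viewed, at most 10 in all, crops included, and the job is handed in when it is done.

Besides the shell and the picture viewer there is one more tool, called after "Request:" by a JSON object that holds its "method" and its "body", one argument or row to a line. play_rows: Moves the arm, as the interface text tells. Shifts and turns lie within -1 to 1; 1 stands for 20 mm of shift or 0.1 rad of turn. Its arguments: {"type":"object","properties":{"commands":{"type":"string"},"squeeze":{"type":"number"}},"required":["commands"]}

```bash
mkdir -p pics; ls; python3 - <<'E'
from cell import bot,cams
import cv2,numpy as np
s=bot.get_state();print({k:np.round(v,3).tolist() for k,v in s.items()})
ims=[]
for n in ("scene","side"):
    p,d=cams.camera(n);cv2.imwrite(f"pics/{n}0.png",p[:,:,::-1]);np.savez(f"{n}0.npz",p=p,d=d)
    c=cams.camera_params(n);print(n,np.round(c["intrinsics"],1).tolist(),c["k1"],np.round(c["world_to_cam"],3).tolist())
E
```

```text
pics
{'time': 0.0, 'qpos': [-1.185, 0.322, -0.07, 1.452, 0.023, 1.371, -0.057], 'joint_vel': [-0.0, 0.0, 0.001, 0.001, 0.001, -0.0, 0.001], 'effort': [0.0, -49.128, -0.404, -31.252, -0.064, 0.044, 0.0], 'ee_pos': [0.236, 0.605, 0.221], 'orientation': [-0.0, 0.185, 0.983, -0.001], 'contact_force': [0.006, 0.654, 0.606], 'ft_torque': [0.047, -0.012, -0.015], 'grip_force': 0.0, 'gripper_width': 0.087}
scene [[463.0, 0.0, 314.8], [0.0, 463.0, 232.4], [0.0, 0.0, 1.0]] -0.015014419187943068 [[-0.83, 0.557, -0.02, 0.453], [0.348, 0.49, -0.799, -0.121], [-0.435, -0.671, -0.601, 1.309], [0.0, 0.0, 0.0, 1.0]]
side [[592.2, 0.0, 317.5], [0.0, 592.2, 239.6], [0.0, 0.0, 1.0]] 0.00768951519026324 [[0.864, -0.503, -0.015, -0.464], [-0.391, -0.653, -0.649, 0.248], [0.316, 0.567, -0.761, 1.271], [0.0, 0.0, 0.0, 1.0]]
```

View pics/scene0.png

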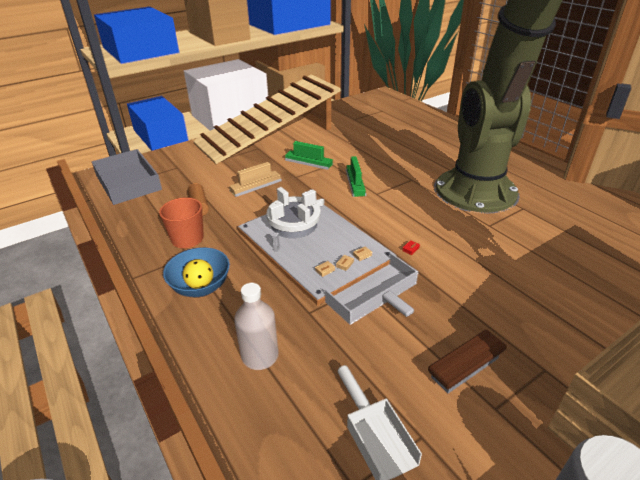

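View pics/side0.png

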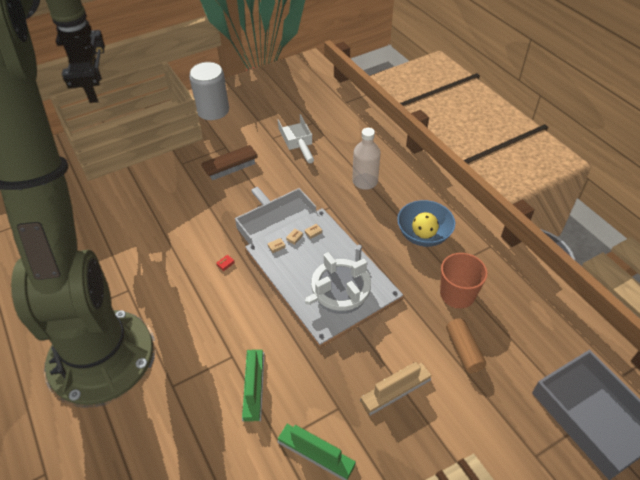

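The wooden scraper candidates are scene (255,178) / side (397,387), plus two green look-alikes in scene at (308,155) and (357,177). The plain wood one fits. The chips are beige, in scene at (325,268), (344,262) and (362,253). The red one at (411,247) is a look-alike. I'll confirm both in an enlarged crop.

```bash
cat > h.py <<'E'
from cell import bot,cams
import cv2,numpy as np
from scipy.spatial.transform import Rotation as R
def ray(c,uv):
    K=c["intrinsics"];k=c["k1"];T=c["world_to_cam"]
    uv=np.atleast_2d(np.array(uv,float))
    n=cv2.undistortPoints(uv[:,None],K,np.array([k,0,0,0,0.]))[:,0]
    d=np.c_[n,np.ones(len(n))]@T[:3,:3]
    return -T[:3,:3].T@T[:3,3],d
def plane(c,uv,z):
    o,d=ray(c,uv);return o+d*((z-o[2])/d[:,2])[:,None]
def cloud(c,dep):
    v,u=np.mgrid[:480,:640];o,d=ray(c,np.c_[u.ravel(),v.ravel()])
    return (o+d*dep.reshape(-1,1)).reshape(480,640,3)
def proj(c,P):
    P=np.atleast_2d(P);T=c["world_to_cam"]
    return cv2.projectPoints(P.astype(float),cv2.Rodrigues(T[:3,:3])[0],T[:3,3],c["intrinsics"],np.array([c["k1"],0,0,0,0.]))[0][:,0]
E
python3 - <<'E'
from h import *
a=np.load("side0.npz")["p"][:,:,::-1];b=np.load("scene0.npz")["p"][:,:,::-1]
t=cv2.resize(a[180:350,225:415],None,fx=3,fy=3,interpolation=cv2.INTER_CUBIC)[:, :]
l=cv2.resize(a[355:415,350:440],(230,153),interpolation=cv2.INTER_CUBIC)
m=cv2.resize(b[140:200,220:310],(230,153),interpolation=cv2.INTER_CUBIC)
m2=cv2.resize(b[180:255,235:330],(230,182),interpolation=cv2.INTER_CUBIC)
o=np.zeros((510,800,3),np.uint8);o[:,:570]=t;o[:153,570:]=l;o[153:306,570:]=m;o[306:488,570:]=m2
cv2.imwrite("pics/crop1.png",o)
for n in("scene","side"):
    z=np.load(n+"0.npz");c=cams.camera_params(n);P=cloud(c,z["d"])
    hsv=cv2.cvtColor(z["p"],cv2.COLOR_RGB2HSV)
    print(n,[ (P[v,u]*1000).round().tolist() for u,v in ([(325,268),(344,262),(362,253),(255,172),(295,200)] if n=="scene" else [(277,245),(295,236),(314,231),(400,378),(342,285)])])
E
```

```text
scene [[562.0, 64.0, 36.0], [514.0, 69.0, 33.0], [461.0, 66.0, 31.0], [498.0, -376.0, 50.0], [490.0, -171.0, 60.0]]
side [[456.0, 52.0, 35.0], [508.0, 57.0, 32.0], [556.0, 48.0, 31.0], [498.0, -392.0, 58.0], [518.0, -143.0, 60.0]]
```

View pics/crop1.png

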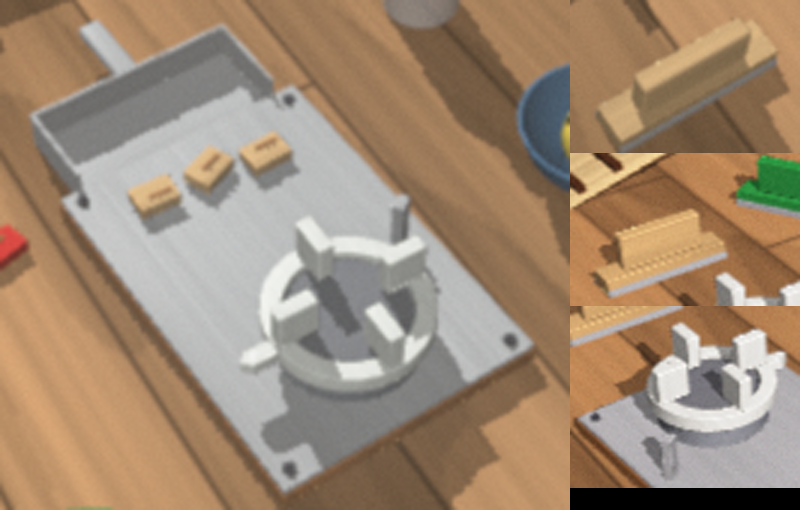

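The crop shows the wood-coloured scraper with its rib, and three beige chips near the pan. The pointer is at side (306,300) and the lock mark's top is at side (358,247). Next I'll work out the station pose, scraper, chips and pointer.

```bash
python3 - <<'E'
from h import *
cs={n:cams.camera_params(n) for n in("scene","side")}
D={n:np.load(n+"0.npz") for n in cs}
# station via board corners, side: crop/3 + offset
cr=np.array([(62,198),(285,495),(533,348),(297,85)])/3+[225,180]
W=plane(cs["side"],cr,.02)[:,:2]
M=np.array([(-115,245),(-115,-85),(115,-85),(115,245)])/1000.
def fit(M,W):
    mc,wc=M.mean(0),W.mean(0);U,_,V=np.linalg.svd((M-mc).T@(W-wc));r=(U@V).T
    return r,wc-r@mc
r,t=fit(M,W);print("side: yaw",np.arctan2(r[1,0],r[0,0]),t,"res",(W-(M@r.T+t)).round(4).tolist())
print("scene corners pred",proj(cs["scene"],np.c_[M@r.T+t,np.full(4,.02)]).round(1).tolist())
# steel top from depth cloud both
for n in cs:
    P=cloud(cs[n],D[n]["d"]);hsv=cv2.cvtColor(D[n]["p"],cv2.COLOR_RGB2HSV)
    L=(P[:,:,:2]-t)@r
    near=(abs(L[:,:,0])<.2)&(L[:,:,1]>-.15)&(L[:,:,1]<.26)&(abs(P[:,:,2]-.02)<.014)&(hsv[:,:,1]<60)&(D[n]["d"]>0)
    m=cv2.morphologyEx(near.astype(np.uint8),cv2.MORPH_OPEN,np.ones((3,3)))
    v,u=np.nonzero(m);Q=plane(cs[n],np.c_[u,v],.02)[:,:2];l=(Q-t)@r*1000
    print(n,"steel",len(u),np.percentile(l,[.5,99.5],0).round(1).tolist())
    # mark & pointer
    uv={"side":[(306,300),(358.3,246.5)]}.get(n)
    if uv:
        q=(plane(cs[n],uv[:1],.062)[:,:2]-t)@r;k=(plane(cs[n],uv[1:],.065)[:,:2]-t)@r
        for x in(q[0],k[0]):print("polar r,deg",np.hypot(*x)*1000,np.degrees(np.arctan2(x[1],x[0])))
    # wood things: chips & scraper
    wood=((hsv[:,:,0]>8)&(hsv[:,:,0]<28)&(hsv[:,:,1]>50)).astype(np.uint8)
    reg=(wood>0)&(abs(L[:,:,0])<.1)&(L[:,:,1]>.08)&(L[:,:,1]<.235)&(P[:,:,2]>.016)
    k,lab,st,ce=cv2.connectedComponentsWithStats(reg.astype(np.uint8))
    for i in range(1,k):
        if st[i,4]>20:
            p=plane(cs[n],ce[i:i+1],.029)[0,:2];print(n,"chip",p.round(4),((p-t)@r*1000).round(1),st[i,4])
    reg=(P[:,:,2]>.05)&(P[:,:,2]<.075)&(np.hypot(P[:,:,0]-.498,P[:,:,1]+.385)<.1)&(hsv[:,:,0]<30)&(D[n]["d"]>0)
    v,u=np.nonzero(reg);q=np.c_[u,v].astype(np.float32)
    w=plane(cs[n],q,.062)[:,:2]
    rc=cv2.minAreaRect((w*1000).astype(np.float32));print(n,"scraper rib",len(u),rc, w.mean(0), P[reg].mean(0))
E
```

```text
side: yaw 0.0483961814968798 [ 0.5189453 -0.1383834] res [[0.0018, -0.0009], [0.0025, 0.0001], [-0.0034, 0.0026], [-0.001, -0.0017]]
scene corners pred [[395.1, 253.7], [310.0, 193.4], [236.2, 223.7], [314.3, 297.7]]
scene steel 6063 [[-110.7, -71.4], [114.5, 251.0]]
scene chip [0.4598 0.0643] [-49.2 205.3] 185
scene chip [0.5356 0.0621] [ 26.4 199.4] 402
scene scraper rib 208 ((501.6285705566406, -372.8453674316406), (103.87701416015625, 35.324771881103516), 0.3842447102069855) [ 0.50308051 -0.37333653] [ 0.49992643 -0.3801892   0.05784638]
side steel 7777 [[-114.4, -81.1], [112.4, 246.5]]
polar r,deg 90.18826248589434 177.62426128021207
polar r,deg 108.99451308154413 34.47628557311903
side chip [0.555  0.0515] [ 45.2 187.9] 158
side chip [0.507  0.0606] [ -2.4 199.3] 154
side chip [0.456  0.0577] [-53.4 198.9] 160
side scraper rib 515 ((492.7416076660156, -389.7461853027344), (103.31130981445312, 21.96666145324707), 0.16083237528800964) [ 0.49196043 -0.38943066] [ 0.49235204 -0.38903055  0.0609194 ]
```

Estimates so far:
- **Station:** origin (0.519, -0.138), yaw 0.048.
- **Collar:** pointer at 177.6° and mark at 34.5°, so about 2.50 rad clockwise.
- **Scraper:** near (0.495, -0.383), rib along world x.

First move: square the tool to the world axes, then swing round to the scraper.

Request:
{"method": "play_rows", "body": {
  "commands": "0 0 -0.5 0 0 -0.93 87;0 0 -0.5 0 0 -0.93 87;0 0 -0.5 0 0 -0.93 87;0 0 -0.5 0 0 -0.93 87;-0.63 -1 0 0 0 0 87;-0.63 -1 0 0 0 0 87;-0.63 -1 0 0 0 0 87;-0.63 -1 0 0 0 0 87;-0.63 -1 0 0 0 0 87;-0.63 -1 0 0 0 0 87;-0.63 -1 0 0 0 0 87;-0.63 -1 0 0 0 0 87"
}}

```text
time: 1.1
ee_pos: [0.3374, 0.4443, 0.2621]
orientation: [-0.0, -0.0, 1.0, -0.0]
contact_force: [0.4, 0.1, -0.3]
gripper_width: 0.0874
grip_force: 0.0
```

Request:
{"method": "play_rows", "body": {
  "commands": "-0.63 -1 0 0 0 0 87;-0.63 -1 0 0 0 0 87;-0.63 -1 0 0 0 0 87;-0.63 -1 0 0 0 0 87;-0.63 -1 0 0 0 0 87;-0.63 -1 0 0 0 0 87;-0.63 -1 0 0 0 0 87;-0.63 -1 0 0 0 0 87;-0.63 -1 0 0 0 0 87;-0.63 -1 0 0 0 0 87;-0.63 -1 0 0 0 0 87;-0.63 -1 0 0 0 0 87"
}}

```text
time: 2.1
ee_pos: [0.4885, 0.2045, 0.2622]
orientation: [-0.0, -0.0, 1.0, -0.0]
contact_force: [0.6, -0.4, -0.3]
gripper_width: 0.0869
grip_force: 0.0
```

Request:
{"method": "play_rows", "body": {
  "commands": "-0.1 -1 0 0 0 0 87;-0.1 -1 0 0 0 0 87;-0.1 -1 0 0 0 0 87;-0.1 -1 0 0 0 0 87;-0.1 -1 0 0 0 0 87;-0.1 -1 0 0 0 0 87;-0.1 -1 0 0 0 0 87;-0.1 -1 0 0 0 0 87;-0.1 -1 0 0 0 0 87;0 0 0 0 0 0 87;0 0 0 0 0 0 87"
}}

```text
time: 3.02
ee_pos: [0.5061, 0.0247, 0.2623]
orientation: [-0.0, 0.001, 1.0, 0.0]
contact_force: [0.3, 0.9, -0.4]
gripper_width: 0.0869
grip_force: 0.0
```

```bash
python3 - <<'E'
from h import *
s=bot.get_state();print(s["qpos"],s["ee_pos"])
c=cams.camera_params("wrist");p,d=cams.camera("wrist");np.savez("w1.npz",p=p,d=d,**c)
print(c["intrinsics"].round(1).tolist(),c["k1"],c["world_to_cam"].round(3).tolist())
cv2.imwrite("pics/w1.png",p[:,:,::-1])
E
```

```text
[-0.49239637 -0.01298787  0.39011952  1.75158882  0.00463753  1.40243047
  1.46521546] [0.50609248 0.02468826 0.26232865]
[[407.9, 0.0, 320.6], [0.0, 407.9, 239.5], [0.0, 0.0, 1.0]] -0.0021356432649587585 [[0.002, 1.0, 0.0, -0.027], [0.967, -0.002, 0.254, -0.53], [0.254, -0.0, -0.967, 0.3], [0.0, 0.0, 0.0, 1.0]]
```

View pics/w1.png

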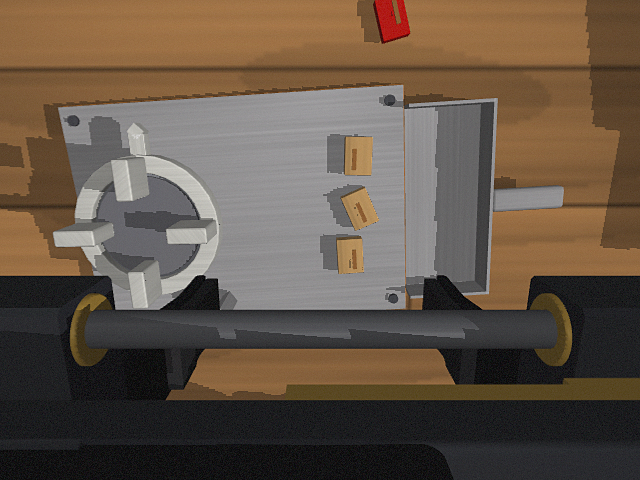

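The wrist view shows board corners at (57,106), (403,85) and (407,309), and chips at (358,156), (359,209) and (350,256). The pointer tip is at (136,124). I'll use these to refine the station pose.

```bash
python3 - <<'E'
from h import *
z=np.load("w1.npz");c={k:z[k] for k in("intrinsics","k1","world_to_cam")};c["k1"]=float(c["k1"])
W=plane(c,[(57.5,106.5),(403,85),(406.5,309)],.02)[:,:2]
M=np.array([(-115,-85),(-115,245),(115,245)])/1000.
mc,wc=M.mean(0),W.mean(0);U,_,V=np.linalg.svd((M-mc).T@(W-wc));r=(U@V).T;t=wc-r@mc
print("yaw",np.arctan2(r[1,0],r[0,0]),t,(W-M@r.T-t).round(4).tolist())
for uv in[(358,156),(359,209),(350,256)]:
    p=plane(c,[uv],.032)[0,:2];print("chip",p.round(4),((p-t)@r*1000).round(1))
p=(plane(c,[(136,124)],.062)[0,:2]-t)@r;print("ptr",np.hypot(*p),np.degrees(np.arctan2(p[1],p[0])))
# ring centre: bright mask z~.062 fit circle from ring outer points
for uv in[(496,98),(489,293)]:print("panwall",((plane(c,[uv],.036)[0,:2]-t)@r*1000).round(1))
P=cloud(c,z["d"]);m=(abs(P[:,:,2]-.062)<.006)&(np.hypot(P[:,:,0]-t[0],P[:,:,1]-t[1])<.085)&(z["d"]>0)
L=P[m][:,:2];print("ring pts",len(L))
# fin tops
m=(P[:,:,2]>.085)&(np.hypot(P[:,:,0]-t[0],P[:,:,1]-t[1])<.085)&(z["d"]>0)
k,lab,st,ce=cv2.connectedComponentsWithStats(m.astype(np.uint8))
for i in range(1,k):
    if st[i,4]>30:
        p=plane(c,ce[i:i+1],.097)[0,:2];l=(p-t);print("fin",p.round(4),np.hypot(*l).round(4),np.degrees(np.arctan2(l[1],l[0])),st[i,4])
# scraper from first views, top of rib only
E
```

```text
yaw 0.06040312682749188 [ 0.52169556 -0.13273014] [[0.0002, 0.0021], [0.0016, -0.0016], [-0.0018, -0.0005]]
chip [0.458  0.0616] [-51.8 197.8]
chip [0.5088 0.0637] [ -1.  196.8]
chip [0.5567 0.0557] [ 46.3 186. ]
ptr 0.09254717789414692 175.86526984923432
panwall [-95.7 323.9]
panwall [ 93.3 325.6]
ring pts 11778
fin [ 0.4727 -0.1308] 0.0491 177.79084567879408 981
fin [ 0.5177 -0.0837] 0.0492 94.65602963210807 811
fin [ 0.5199 -0.1762] 0.0435 -92.34975823997507 858
fin [ 0.5646 -0.1287] 0.0431 5.299410416812017 836
```

Request:
{"method": "play_rows", "body": {
  "commands": "0.1 -1 0 0 0 0 87;0.1 -1 0 0 0 0 87;0.1 -1 0 0 0 0 87;0.1 -1 0 0 0 0 87;0.1 -1 0 0 0 0 87;0.1 -1 0 0 0 0 87;0.1 -1 0 0 0 0 87;0.1 -1 0 0 0 0 87;0.1 -1 0 0 0 0 87;0.1 -1 0 0 0 0 87;0.1 -1 0 0 0 0 87;0.1 -1 0 0 0 0 87"
}}

```text
time: 4.07
ee_pos: [0.4829, -0.2134, 0.2624]
orientation: [0.0, -0.002, 1.0, 0.0]
contact_force: [0.2, 0.2, -0.3]
gripper_width: 0.0871
grip_force: 0.0
```

Request:
{"method": "play_rows", "body": {
  "commands": "0.5 -1 0 0 0 0 87;0.5 -1 0 0 0 0 87;0.5 -1 0 0 0 0 87;0.5 -1 0 0 0 0 87;0.5 -1 0 0 0 0 87;0.5 -1 0 0 0 0 87;0 -1 0 0 0 0 87;0 -1 0 0 0 0 87;0 0 0 0 0 0 87;0 0 0 0 0 0 87"
}}

```text
time: 4.9
ee_pos: [0.4229, -0.3738, 0.2621]
orientation: [-0.001, -0.0, 1.0, 0.0]
contact_force: [0.9, 0.1, 1.1]
gripper_width: 0.0869
grip_force: 0.0
```

```bash
python3 - <<'E'
from h import *
s=bot.get_state();print(s["qpos"],s["ee_pos"])
c=cams.camera_params("wrist");p,d=cams.camera("wrist");np.savez("w2.npz",p=p,d=d,**c)
cv2.imwrite("pics/w2.png",p[:,:,::-1])
P=cloud(c,d);hsv=cv2.cvtColor(p,cv2.COLOR_RGB2HSV)
m=((P[:,:,2]>.055)&(P[:,:,2]<.07)&(np.hypot(P[:,:,0]-.498,P[:,:,1]+.385)<.1)&(d>0)).astype(np.uint8)
m=cv2.morphologyEx(m,cv2.MORPH_OPEN,np.ones((3,3)))
v,u=np.nonzero(m);w=plane(c,np.c_[u,v],.062)[:,:2];print(len(u),cv2.minAreaRect((w*1000).astype(np.float32)),u.mean(),v.mean())
E
```

```text
[-0.04497139  0.14482892  0.80588869  1.63302004 -0.10527473  1.40982322
  2.34362526] [ 0.42285123 -0.37383643  0.26206489]
1402 ((481.51788330078125, -384.4762878417969), (17.711261749267578, 71.44210815429688), 89.92324829101562) 307.80884450784595 272.70328102710414
```

View pics/w2.png

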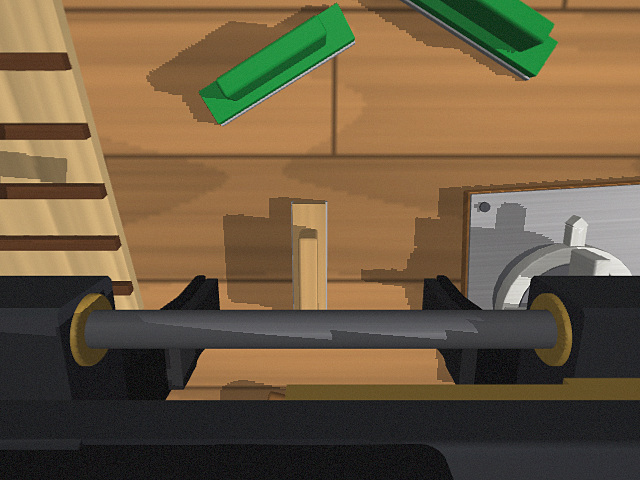

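The wrist view shows the wood scraper's rib at about (308,273), with the two green look-alikes at (277,65) and (490,30) left alone. The rib centre is (0.496, -0.3845), yaw about 0. I'll descend and pinch it.

Request:
{"method": "play_rows", "body": {
  "commands": "-0.9 -0.13 0 0 0 0 87;-0.9 -0.13 0 0 0 0 87;-0.9 -0.13 0.5 0 0 0 87;-0.95 -0.14 1 0 0 0 87;0 0 1 0 0 0 87;0 0 1 0 0 0 87;0 0 1 0 0 0 87;0 0 1 0 0 0 87;0 0 1 0 0 0 87;0 0 1 0 0 0 87;0 0 1 0 0 0 87;0 0 1 0 0 0 87"
}}

```text
time: 5.95
ee_pos: [0.4967, -0.3821, 0.0714]
orientation: [0.0, -0.002, 1.0, 0.001]
contact_force: [-0.4, -0.9, -0.9]
gripper_width: 0.0869
grip_force: 0.0
```

Request:
{"method": "play_rows", "body": {
  "commands": "0 0 1 0 0 0 87;0 0 1 0 0 0 87;0 0 0.25 0 0 0 87;0 0 0 0 0 0 0;0 0 0 0 0 0 0;0 0 0 0 0 0 0;0 0 0 0 0 0 0;0 0 0 0 0 0 0;0 0 0 0 0 0 0",
  "squeeze": 35
}}

```text
time: 6.7
ee_pos: [0.4958, -0.3852, 0.0284]
orientation: [0.001, -0.0, 1.0, -0.0]
contact_force: [-0.3, 0.1, 0.6]
gripper_width: 0.0549
grip_force: 0.0
```

Request:
{"method": "play_rows", "body": {
  "commands": "0 0 0 0 0 0 0;0 0 0 0 0 0 0;0 0 0 0 0 0 0;0 0 0 0 0 0 0;0 0 0 0 0 0 0;0 0 0 0 0 0 0;0 0 0 0 0 0 0;0 0 0 0 0 0 0;0 0 0 0 0 0 0"
}}

```text
time: 7.45
ee_pos: [0.4953, -0.385, 0.0275]
orientation: [-0.0, -0.0, 1.0, -0.0]
contact_force: [0.6, -1.0, -0.5]
gripper_width: 0.0179
grip_force: 34.9
```

Request:
{"method": "play_rows", "body": {
  "commands": "0 0 -0.5 0 0 0 0;0 0 -1 0 0 0 0;0 0 -1 0 0 0 0;0 0 -1 0 0 0 0;0 0 -1 0 0 0 0;0 0 -1 0 0 0 0;0 0 -1 0 0 0 0;0 0.5 -1 0 0 0 0;-0.05 1 0 0 0 0 0;-0.05 1 0 0 0 0 0;-0.05 1 0 0 0 0 0;-0.05 1 0 0 0 0 0"
}}

```text
time: 8.45
ee_pos: [0.4991, -0.294, 0.1782]
orientation: [0.0, 0.0, 1.0, 0.0]
contact_force: [1.3, -0.1, -1.6]
gripper_width: 0.0178
grip_force: 34.9
```

Request:
{"method": "play_rows", "body": {
  "commands": "-0.04 1 0 0 0 0 0;-0.04 1 0 0 0 0 0;-0.04 1 0 0 0 0 0;-0.04 1 0 0 0 0 0;-0.04 1 0 0 0 0 0;-0.04 1 0 0 0 0 0;-0.04 1 0 0 0 0 0;-0.04 1 0 0 0 0 0;-0.04 1 0 0 0 0 0;-0.04 1 0 0 0 0 0;-0.04 1 0 0 0 0 0;-0.04 1 0 0 0 0 0"
}}

```text
time: 9.45
ee_pos: [0.5086, -0.0542, 0.1781]
orientation: [0.0, 0.0, 1.0, 0.0]
contact_force: [0.2, 0.4, -1.3]
gripper_width: 0.0179
grip_force: 34.9
```

Request:
{"method": "play_rows", "body": {
  "commands": "-0.04 1 0 0 0 0 0;-0.04 1 0 0 0 0 0;-0.04 0.6 0 0 0 0 0;0 0 0 0 0 -0.6 0;0 0 0 0 0 0 0;0 0 0 0 0 0 0"
}}

```text
time: 9.95
ee_pos: [0.5113, -0.0036, 0.1778]
orientation: [0.0, -0.029, 1.0, -0.0]
contact_force: [0.6, -0.2, -1.3]
gripper_width: 0.0179
grip_force: 34.9
```

```bash
python3 - <<'E'
from h import *
s=bot.get_state();print(s["qpos"].round(2),s["ee_pos"],s["orientation"],s["contact_force"],s["gripper_width"])
c=cams.camera_params("side");p,d=cams.camera("side");w,_=cams.camera("wrist")
o=np.zeros((600,800,3),np.uint8)
o[:400]=cv2.resize(p[150:350,170:570],(800,400),interpolation=cv2.INTER_CUBIC);o[400:,:533]=cv2.resize(w[80:320],(533,200))
cv2.imwrite("pics/a.png",o[:,:,::-1])
E
```

```text
[-0.56  0.05  0.53  1.87 -0.02  1.23  1.61] [ 0.51125094 -0.00364375  0.17782766] [ 8.08185582e-05 -2.90527844e-02  9.99577862e-01 -1.65273951e-04] [ 0.63106575 -0.23233714 -1.30230222] 0.017938265114595394
```

View pics/a.png

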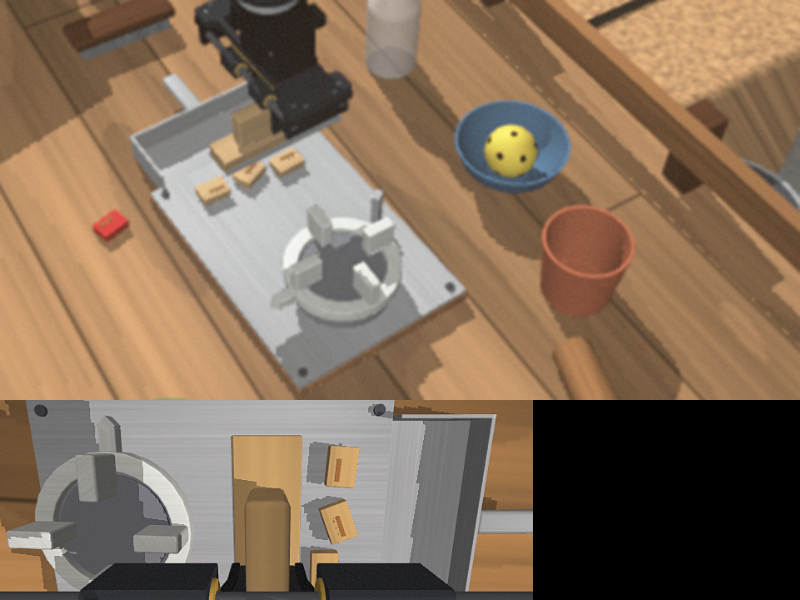

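The scraper is held straight above the bare board between the ring and the chips. I'll lower it to just above the steel.

Request:
{"method": "play_rows", "body": {
  "commands": "0 0 1 0 0 0 0;0 0 1 0 0 0 0;0 0 1 0 0 0 0;0 0 1 0 0 0 0;0 0 1 0 0 0 0;0 0 1 0 0 0 0;0 0 0.3 0 0 0 0;0 0 0.1 0 0 0 0;0 0 0 0 0 0 0;0 0 0 0 0 0 0"
}}

```text
time: 10.88
ee_pos: [0.5123, -0.0031, 0.0507]
orientation: [0.001, -0.03, 1.0, 0.0]
contact_force: [0.8, 0.2, -1.5]
gripper_width: 0.0177
grip_force: 34.9
```

Request:
{"method": "play_rows", "body": {
  "commands": "0 0 0.08 0 0 0 0;0 0 0 0 0 0 0;0 0 0.05 0 0 0 0;0 0 0 0 0 0 0"
}}

```text
time: 11.22
ee_pos: [0.5118, -0.0028, 0.0474]
orientation: [0.001, -0.03, 1.0, 0.0]
contact_force: [1.0, 0.4, 0.0]
gripper_width: 0.0178
grip_force: 34.9
```

Request:
{"method": "play_rows", "body": {
  "commands": "0 0.3 0 0 0 0 0;0 0.4 0 0 0 0 0;0 0.4 0 0 0 0 0;0 0.4 0 0 0 0 0;0 0.4 0 0 0 0 0;0 0.4 0 0 0 0 0;0 0.4 0 0 0 0 0;0 0.4 0 0 0 0 0;0 0.4 0 0 0 0 0;0 0.4 0 0 0 0 0;0 0.4 0 0 0 0 0;0 0.4 0 0 0 0 0"
}}

```text
time: 12.22
ee_pos: [0.506, 0.0911, 0.0474]
orientation: [0.0, -0.03, 1.0, -0.0]
contact_force: [0.5, -4.8, 4.5]
gripper_width: 0.0173
grip_force: 34.9
```

Request:
{"method": "play_rows", "body": {
  "commands": "0 0.4 0 0 0 0 0;0 0.4 0 0 0 0 0;0 0.2 0 0 0 0 0;0 0 0 0 0 0 0;0 0 0 0 0 0 0"
}}

```text
time: 12.63
ee_pos: [0.5045, 0.1125, 0.0473]
orientation: [0.0, -0.031, 1.0, 0.001]
contact_force: [0.3, -0.4, 4.3]
gripper_width: 0.0176
grip_force: 34.9
```

```bash
python3 - <<'E'
from h import *
s=bot.get_state();print(s["ee_pos"],s["contact_force"])
p,d=cams.camera("side");q,_=cams.camera("scene");w,_=cams.camera("wrist")
o=np.zeros((600,800,3),np.uint8)
o[:300,:400]=cv2.resize(p[170:270,220:353],(400,300),interpolation=cv2.INTER_CUBIC);o[:300,400:]=cv2.resize(q[225:325,300:433],(400,300),interpolation=cv2.INTER_CUBIC);o[300:,:800]=cv2.resize(w[80:320],(800,300))
cv2.imwrite("pics/b.png",o[:,:,::-1])
E
```

```text
[0.50453391 0.11246207 0.04729189] [ 0.26827274 -0.41571588  4.25602681]
```

View pics/b.png

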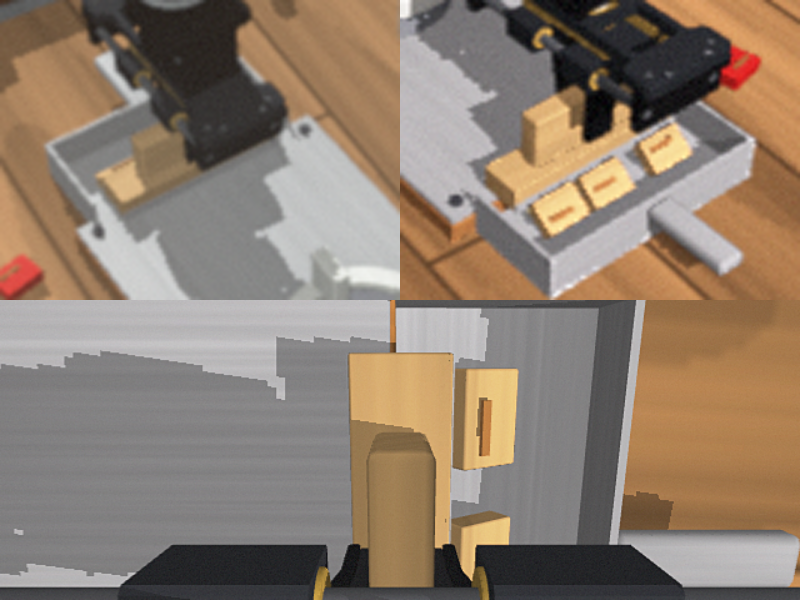

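The chips are all past the edge in the pan, at the scene crop's (560,210), (605,180) and (665,145), but they lean on the scraper face. I'll push a little further so they drop flat, then lift.

Request:
{"method": "play_rows", "body": {
  "commands": "0 0.3 0 0 0 0 0;0 0.3 0 0 0 0 0;0 0.2 0 0 0 0 0;0 0 0 0 0 0 0;0 0 -0.3 0 0 0 0;0 0 -0.5 0 0 0 0;0 0 -1 0 0 0 0;0 0 -1 0 0 0 0;0 0 -1 0 0 0 0;0 -0.5 -1 0 0 0 0;0 -1 -1 0 0 0 0;0 -1 -1 0 0 0 0"
}}

```text
time: 13.78
ee_pos: [0.506, 0.0771, 0.1845]
orientation: [0.0, -0.031, 1.0, 0.0]
contact_force: [0.6, -0.4, -0.6]
gripper_width: 0.0181
grip_force: 34.9
```

```bash
python3 - <<'E'
from h import *
s=bot.get_state();print(s["ee_pos"],s["contact_force"],s["gripper_width"])
q,_=cams.camera("scene");w,_=cams.camera("wrist")
o=np.zeros((600,800,3),np.uint8)
o[:300,:400]=cv2.resize(q[225:325,300:433],(400,300),interpolation=cv2.INTER_CUBIC);o[300:,:800]=cv2.resize(w[80:320],(800,300))
cv2.imwrite("pics/c.png",o[:,:,::-1])
E
```

```text
[0.50604012 0.07711829 0.18445728] [ 0.62960169 -0.42621853 -0.63193678] 0.018056531008211862
```

View pics/c.png

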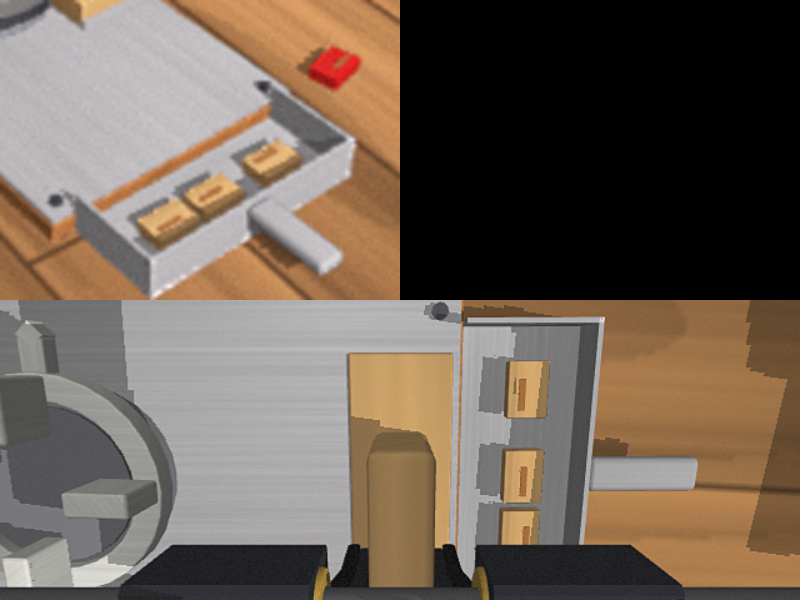

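All three chips lie flat in the pan. Now I'll return the scraper to its original bench spot.

Request:
{"method": "play_rows", "body": {
  "commands": "0 0 0 0 0 0.6 0;0.02 -1 0 0 0 0 0;0.02 -1 0 0 0 0 0;0.02 -1 0 0 0 0 0;0.02 -1 0 0 0 0 0;0.02 -1 0 0 0 0 0;0.02 -1 0 0 0 0 0;0.02 -1 0 0 0 0 0;0.02 -1 0 0 0 0 0;0.02 -1 0 0 0 0 0;0.02 -1 0 0 0 0 0;0.02 -1 0 0 0 0 0"
}}

```text
time: 14.88
ee_pos: [0.5018, -0.1431, 0.1827]
orientation: [-0.0, -0.0, 1.0, 0.001]
contact_force: [-0.0, 0.2, -1.0]
gripper_width: 0.0177
grip_force: 34.9
```

Request:
{"method": "play_rows", "body": {
  "commands": "0.02 -1 0 0 0 0 0;0.02 -1 0 0 0 0 0;0.02 -1 0 0 0 0 0;0.02 -1 0 0 0 0 0;0.02 -1 0 0 0 0 0;0.02 -1 0 0 0 0 0;0.02 -1 0 0 0 0 0;0.02 -1 0 0 0 0 0;0.02 -1 0 0 0 0 0;0.02 -1 0 0 0 0 0;0.02 -1 0 0 0 0 0;0.02 -1 0 0 0 0 0"
}}

```text
time: 15.88
ee_pos: [0.4976, -0.3828, 0.1824]
orientation: [-0.0, -0.0, 1.0, 0.001]
contact_force: [-0.1, -0.7, -1.1]
gripper_width: 0.0179
grip_force: 34.9
```

Request:
{"method": "play_rows", "body": {
  "commands": "0 0 1 0 0 0 0;0 0 1 0 0 0 0;0 0 1 0 0 0 0;0 0 1 0 0 0 0;0 0 1 0 0 0 0;0 0 1 0 0 0 0;0 0 1 0 0 0 0;0 0 0.5 0 0 0 0;0 0 0 0 0 0 0;0 0 0 0 0 0 0"
}}

```text
time: 16.72
ee_pos: [0.4974, -0.3826, 0.0328]
orientation: [-0.0, -0.0, 1.0, 0.0]
contact_force: [-0.1, 0.2, -0.5]
gripper_width: 0.0176
grip_force: 34.9
```

Request:
{"method": "play_rows", "body": {
  "commands": "0 0 0.15 0 0 0 0;0 0 0.1 0 0 0 0;0 0 0.02 0 0 0 0;0 0 0 0 0 0 0;0 0 0 0 0 0 60;0 0 0 0 0 0 60;0 0 0 0 0 0 60;0 0 0 0 0 0 60;0 0 0 0 0 0 60;0 0 0 0 0 0 60;0 0 0 0 0 0 60;0 0 0 0 0 0 60"
}}

```text
time: 17.72
ee_pos: [0.4974, -0.3831, 0.0276]
orientation: [0.0, -0.0, 1.0, 0.0]
contact_force: [-0.5, -0.7, 0.4]
gripper_width: 0.0577
grip_force: 0.0
```

Request:
{"method": "play_rows", "body": {
  "commands": "0 0 -0.5 0 0 0 60;0 0 -1 0 0 0 60;0 0 -1 0 0 0 60;0 0 -1 0 0 0 60;0 0 -1 0 0 0 60;0 0 -1 0 0 0 60;0 0 -1 0 0 0 60;0 0 -1 0 0 0 60;0 0 -1 0 0 0 60;0 0 0 0 0 0 60"
}}

```text
time: 18.55
ee_pos: [0.4989, -0.3851, 0.2028]
orientation: [0.003, 0.0, 1.0, -0.002]
contact_force: [0.6, -1.0, 1.0]
gripper_width: 0.0601
grip_force: 0.0
```

The scraper stands back on the bench. Next I'll move over the collar's far side and measure the mark, fins and pointer.

Request:
{"method": "play_rows", "body": {
  "commands": "-0.4 1 -0.4 0 0 0 60;-0.4 1 -0.4 0 0 0 60;-0.4 1 -0.4 0 0 0 60;-0.5 1 -0.4 0 0 0 60;-0.5 1 -0.4 0 0 0 60;-0.5 1 0 0 0 0 60;-0.5 1 0 0 0 0 60;-0.5 1 0 0 0 0 60;-0.5 1 0 0 0 0 50;-0.5 1 0 0 0 0 50;-0.5 1 0 0 0 0 50;-0.5 1 0 0 0 0 50"
}}

```text
time: 19.55
ee_pos: [0.6114, -0.1422, 0.2376]
orientation: [-0.0, 0.0, 1.0, 0.0]
contact_force: [-0.2, -0.9, -0.3]
gripper_width: 0.0508
grip_force: 0.0
```

Request:
{"method": "play_rows", "body": {
  "commands": "-0.5 0.5 0 0 0 0 50;-0.5 0 0 0 0 0 50;-0.5 0 0 0 0 0 50;0 0 0 0 0 0 50;0 0 0 0 0 0 50"
}}

```text
time: 19.97
ee_pos: [0.6411, -0.1338, 0.2372]
orientation: [-0.0, 0.0, 1.0, -0.0]
contact_force: [0.9, 0.5, 0.2]
gripper_width: 0.0501
grip_force: 0.0
```

```bash
python3 - <<'E'
from h import *
s=bot.get_state();print(s["ee_pos"],s["orientation"].round(3),s["qpos"].round(2))
c=cams.camera_params("wrist");p,d=cams.camera("wrist");np.savez("w3.npz",p=p,d=d,**c)
cv2.imwrite("pics/w3.png",p[:,:,::-1])
P=cloud(c,d);t=np.array([.521,-.1325])
q,_=cams.camera("scene");np.savez("s3.npz",p=q)
m=(abs(P[:,:,2]-.097)<.003)&(np.hypot(P[:,:,0]-t[0],P[:,:,1]-t[1])<.085)&(d>0)
k,lab,st,ce=cv2.connectedComponentsWithStats(m.astype(np.uint8))
for i in range(1,k):
    if st[i,4]>100:print("fin",plane(c,ce[i:i+1],.097)[0,:2].round(4),st[i,4],ce[i].round())
E
```

```text
[ 0.64114167 -0.13379307  0.23716617] [-0.  0.  1. -0.] [-0.37  0.38  0.72  1.44 -0.25  1.41  1.92]
fin [ 0.4884 -0.1336] 172 [319.   4.]
fin [ 0.5195 -0.0862] 1080 [388.  54.]
fin [ 0.5217 -0.1796] 1071 [252.  58.]
fin [ 0.5669 -0.1318] 948 [322. 126.]
```

View pics/w3.png

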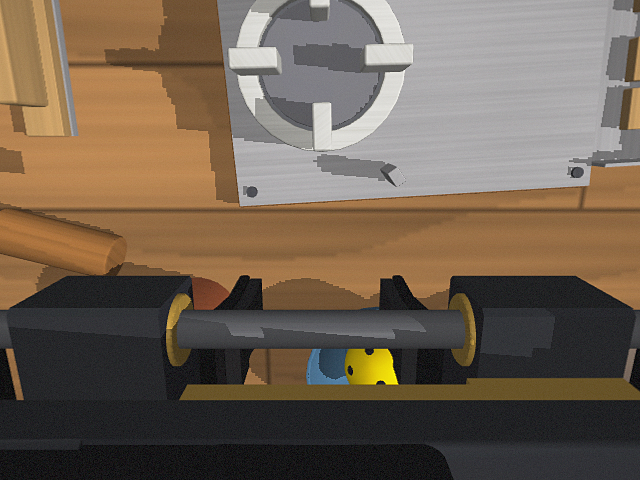

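The wrist view shows the +x fin at (322,126), side fins at (252,58) and (388,54), and the lock mark near (392,175). Axis is (0.5206, -0.1329) and the collar is turned 1.35° from world. I'll get the mark's bearing from depth.

```bash
python3 - <<'E'
from h import *
z=np.load("w3.npz");c={k:z[k] for k in("intrinsics","k1","world_to_cam")};c["k1"]=float(c["k1"])
P=cloud(c,z["d"]);a=np.array([.5206,-.1329])
s=np.zeros((480,640),bool);s[150:200,360:420]=1
m=s&(P[:,:,2]>.059)&(P[:,:,2]<.07)
v,u=np.nonzero(m);q=plane(c,np.c_[u,v],.065)[:,:2];mm=q.mean(0)-a
rc=cv2.minAreaRect((q*1000).astype(np.float32));print(len(u),u.mean(),v.mean(),rc,q.mean(0),np.hypot(*mm),np.degrees(np.arctan2(mm[1],mm[0])),"rect",np.degrees(np.arctan2(rc[0][1]/1000-a[1],rc[0][0]/1000-a[0])))
E
```

```text
228 395.80263157894734 176.18859649122808 ((605.8057250976562, -71.28182983398438), (14.778932571411133, 10.17199993133545), 35.502716064453125) [ 0.60582057 -0.07127041] 0.10517010344889081 35.87360344571921 rect 35.873301449892594
```

Mark at 35.9° means a turn of about 2.54 rad clockwise. Now I'll pinch the +x fin.

Request:
{"method": "play_rows", "body": {
  "commands": "0.92 0.02 0 0 0 0 50;0.92 0.02 0 0 0 0 50;0.92 0.03 0 0 0 0 50;0.91 0.03 0 0 0 -0.24 50;0 0 1 0 0 0 50;0 0 1 0 0 0 50;0 0 1 0 0 0 50;0 0 1 0 0 0 50;0 0 1 0 0 0 50;0 0 1 0 0 0 50;0 0 1 0 0 0 50;0 0 0 0 0 0 50"
}}

```text
time: 21.07
ee_pos: [0.5645, -0.1307, 0.094]
orientation: [-0.003, -0.012, 1.0, 0.0]
contact_force: [-1.3, -0.3, -0.2]
gripper_width: 0.0502
grip_force: 0.0
```

```bash
python3 -c "
from h import *
s=bot.get_state();print(s['ee_pos'],s['orientation'].round(4),s['qpos'].round(2),s['contact_force'])"
```

```text
[ 0.56449992 -0.13071697  0.09397824] [-3.300e-03 -1.170e-02  9.999e-01  5.000e-04] [-0.41  0.33  0.71  1.8  -0.23  1.11  1.97] [-1.305032   -0.27738509 -0.24848349]
```

Request:
{"method": "play_rows", "body": {
  "commands": "-0.1 0 0.7 0 0 0 50;0 0 0.6 0 0 0 50;0 0 0 0 0 0 0;0 0 0 0 0 0 0;0 0 0 0 0 0 0;0 0 0 0 0 0 0;0 0 0 0 0 0 0;0 0 0 0 0 0 0;0 0 0 0 0 0 0;0 0 0 0 0 0 0;0 0 0 0 0 0 0;0 0 0 0 0 0 0",
  "squeeze": 25
}}

```text
time: 22.07
ee_pos: [0.5705, -0.1321, 0.0721]
orientation: [0.001, -0.012, 1.0, -0.001]
contact_force: [2.3, -4.2, 2.0]
gripper_width: 0.0138
grip_force: 24.9
```

Request:
{"method": "play_rows", "body": {
  "commands": "0.01 -0.12 0 0 0 0.5 0;0.012 -0.235 0 0 0 1 0;0.012 -0.235 0 0 0 1 0;0.012 -0.235 0 0 0 1 0;0.012 -0.235 0 0 0 1 0;0.012 -0.235 0 0 0 1 0;0.012 -0.235 0 0 0 1 0;0.012 -0.235 0 0 0 1 0;0 0 0 0 0 0 0"
}}

```text
time: 22.82
ee_pos: [0.5581, -0.1671, 0.0722]
orientation: [0.002, 0.358, 0.934, -0.002]
contact_force: [2.1, -8.2, 0.2]
gripper_width: 0.0139
grip_force: 24.9
```

```bash
cat > st.py <<'E'
from h import *
s=bot.get_state();e=s['ee_pos'];d=e[:2]-[.5206,-.1329];y=R.from_quat(np.roll(s['orientation'],-1)).as_matrix()[:,1]
print(e,s['qpos'].round(2),s['contact_force'],s['ft_torque'],s['gripper_width'],'r',np.hypot(*d),'fin deg',np.degrees(np.arctan2(d[1],d[0])),'tool y-90',np.degrees(np.arctan2(y[1],y[0]))-90)
E
python3 st.py
```

```text
[ 0.55811669 -0.16711164  0.07217103] [-0.47  0.4   0.86  1.82 -0.33  1.07  1.35] [ 2.05572233 -8.24689622  0.22901003] [-1.52753882 -0.48397708  0.04211276] 0.013911958013788457 r 0.050773404019103845 fin deg -42.36183482048178 tool y-90 -41.98092714072764
```

Request:
{"method": "play_rows", "body": {
  "commands": "0.012 -0.24 0 0 0 1 0;0.012 -0.24 0 0 0 1 0;0.012 -0.24 0 0 0 1 0;0.012 -0.24 0 0 0 1 0;0.012 -0.24 0 0 0 1 0;0.012 -0.24 0 0 0 1 0;0.012 -0.24 0 0 0 1 0;0.012 -0.24 0 0 0 1 0;0.012 -0.24 0 0 0 1 0;0 0 0 0 0 0 0"
}}

```text
time: 23.65
ee_pos: [0.5179, -0.1838, 0.0722]
orientation: [0.002, 0.729, 0.685, -0.002]
contact_force: [-1.1, -10.3, 0.9]
gripper_width: 0.0139
grip_force: 25.0
```

```bash
python3 st.py
```

```text
[ 0.51787053 -0.18381502  0.0721562 ] [-0.62  0.4   1.09  1.91 -0.4   1.07  0.57] [ -1.05699983 -10.33900306   0.94641467] [-2.10746771  0.33591245 -0.08827271] 0.013916620369981363 r 0.05098812785408204 fin deg -93.06859598738268 tool y-90 -93.6044244581097
```

Request:
{"method": "play_rows", "body": {
  "commands": "0.012 -0.235 0 0 0 1 0;0.012 -0.235 0 0 0 1 0;0.012 -0.235 0 0 0 1 0;0 0 0 0 0 0 0"
}}

```text
time: 23.98
ee_pos: [0.5033, -0.1807, 0.0721]
orientation: [0.001, 0.823, 0.568, -0.002]
contact_force: [-3.5, -9.7, 4.7]
gripper_width: 0.0137
grip_force: 25.0
```

```bash
python3 st.py
```

```text
[ 0.50329598 -0.18066326  0.07213052] [-0.69  0.4   1.17  1.94 -0.41  1.07  0.29] [-3.52338871 -9.71092561  4.66227951] [-2.11444891  0.92852312 -0.09780765] 0.013665385639065972 r 0.05080116577689397 fin deg -109.91480909260213 tool y-90 -110.78291844193456
```

Joint 3 is nearing its limit (1.17 of 1.24), so I'll let go, swing back 90° in the air and take the next fin.

Request:
{"method": "play_rows", "body": {
  "commands": "0 0 0 0 0 0 50;0 0 0 0 0 0 50;0 0 0 0 0 0 50;0 0 0 0 0 0 50;0 0 0 0 0 0 50;0 0 0 0 0 0 50;0 0 -0.5 0 0 0 50;0 0 -1 0 0 0 50;0 0 -1 0 0 0 50;0.011 0.23 -0.5 0 0 -0.98 50;0.011 0.23 0 0 0 -0.98 50;0.011 0.23 0 0 0 -0.98 50"
}}

```text
time: 24.98
ee_pos: [0.5201, -0.1798, 0.1334]
orientation: [0.001, 0.727, 0.687, 0.001]
contact_force: [-0.3, 0.5, -0.4]
gripper_width: 0.05
grip_force: 0.0
```

Request:
{"method": "play_rows", "body": {
  "commands": "0.011 0.23 0 0 0 -0.98 50;0.011 0.23 0 0 0 -0.98 50;0.011 0.23 0 0 0 -0.98 50;0.011 0.23 0 0 0 -0.98 50;0.011 0.23 0 0 0 -0.98 50;0.011 0.23 0 0 0 -0.98 50;0.011 0.23 0 0 0 -0.98 50;0.011 0.23 0 0 0 -0.98 50;0.011 0.23 0 0 0 -0.98 50;0.011 0.23 0 0 0 -0.98 50;0.011 0.23 0 0 0 -0.98 50;0 0 0 0 0 0 50"
}}

```text
time: 25.98
ee_pos: [0.5627, -0.1565, 0.1324]
orientation: [0.0, 0.272, 0.962, 0.0]
contact_force: [-0.1, 0.5, -0.7]
gripper_width: 0.0497
grip_force: 0.0
```

Request:
{"method": "play_rows", "body": {
  "commands": "0.011 0.23 0 0 0 -0.98 50;0.011 0.23 0 0 0 -0.98 50;0 0 0 0 0 0 50;0 0 0 0 0 0 50"
}}

```text
time: 26.32
ee_pos: [0.5659, -0.1493, 0.132]
orientation: [0.0, 0.18, 0.984, 0.0]
contact_force: [-1.2, -1.0, -1.1]
gripper_width: 0.0504
grip_force: 0.0
```

```bash
python3 st.py; python3 - <<'E'
from h import *
a=np.array([.5206,-.1329])
for n in("side","scene"):
    c=cams.camera_params(n);p,d=cams.camera(n);P=cloud(c,d);np.savez(n+"4.npz",p=p,d=d)
    m=(P[:,:,2]>.055)&(P[:,:,2]<.064)&(np.hypot(P[:,:,0]-a[0],P[:,:,1]-a[1])<.096)&(np.hypot(P[:,:,0]-a[0],P[:,:,1]-a[1])>.074)
    v,u=np.nonzero(m)
    if len(u):q=plane(c,np.c_[u,v],.06)[:,:2]-a;print(n,len(u),"ptr deg",np.degrees(np.arctan2(*q.mean(0)[::-1])),np.hypot(*q.mean(0)))
E
```

```text
[ 0.5659401  -0.14925942  0.13197248] [-0.47  0.31  0.81  1.76 -0.24  1.18  1.62] [-1.23214608 -0.98402617 -1.07039556] [-0.01345446  0.04457193 -0.0435329 ] 0.05044566997276007 r 0.048201193365735105 fin deg -19.840234788512234 tool y-90 -20.741091023389387
side 7 ptr deg 73.52299190742642 0.08024670813396093
scene 31 ptr deg 68.71398902964616 0.08549178912119262
```

Request:
{"method": "play_rows", "body": {
  "commands": "0 0 1 0 0 0 50;0 0 1 0 0 0 50;0 0 1 0 0 0 50;0 0 0 0 0 0 0;0 0 0 0 0 0 0;0 0 0 0 0 0 0;0 0 0 0 0 0 0;0 0 0 0 0 0 0;0 0 0 0 0 0 0;0 0 0 0 0 0 0;0 0 0 0 0 0 0;0 0 0 0 0 0 0"
}}

```text
time: 27.42
ee_pos: [0.5664, -0.1504, 0.0725]
orientation: [0.001, 0.178, 0.984, -0.001]
contact_force: [-0.3, -3.5, 5.7]
gripper_width: 0.0136
grip_force: 24.9
```

Request:
{"method": "play_rows", "body": {
  "commands": "0.012 -0.235 0 0 0 1 0;0.012 -0.235 0 0 0 1 0;0.012 -0.235 0 0 0 1 0;0.012 -0.235 0 0 0 1 0;0.012 -0.235 0 0 0 1 0;0.01 -0.19 0 0 0 0.8 0;0 0 0 0 0 0 0;0 0 0 0 0 0 0"
}}

```text
time: 28.08
ee_pos: [0.5498, -0.1729, 0.0725]
orientation: [0.001, 0.453, 0.892, -0.001]
contact_force: [-1.7, -5.3, 5.4]
gripper_width: 0.0138
grip_force: 24.9
```

```bash
python3 st.py
```

```text
[ 0.54976833 -0.17290484  0.07252153] [-0.5   0.4   0.91  1.84 -0.36  1.08  1.18] [-1.67220009 -5.25382954  5.40239108] [-1.21137869  0.35392878  0.0845192 ] 0.013837338533727303 r 0.049509384264748726 fin deg -53.90346061621785 tool y-90 -53.81448579498031
```

Request:
{"method": "play_rows", "body": {
  "commands": "0 0 0 0 0 0 50;0 0 0 0 0 0 50;0 0 0 0 0 0 50;0 0 0 0 0 0 50;0 0 0 0 0 0 50;0 0 0 0 0 0 50;0 0 -0.5 0 0 0 50;0 0 -1 0 0 0 50;0 0 -1 0 0 0 50;0 0 -1 0 0 0 50;0 0 -1 0 0 0 50;0 0 -1 0 0 0 50"
}}

```text
time: 29.08
ee_pos: [0.5496, -0.1707, 0.1833]
orientation: [0.0, 0.452, 0.892, 0.0]
contact_force: [0.8, -0.5, -0.1]
gripper_width: 0.0495
grip_force: 0.0
```

Request:
{"method": "play_rows", "body": {
  "commands": "-0.6 0 -1 0 0 0 50;-0.6 0 -1 0 0 0 50;-0.6 0 -1 0 0 0 50;-0.6 0 0 0 0 0 50;-0.6 0 0 0 0 0 50;0 0 0 0 0 0 50;0 0 0 0 0 0 50"
}}

```text
time: 29.67
ee_pos: [0.5848, -0.2194, 0.2419]
orientation: [-0.0, 0.452, 0.892, -0.0]
contact_force: [-0.3, 0.3, -0.3]
gripper_width: 0.0502
grip_force: 0.0
```

```bash
python3 st.py; python3 - <<'E'
from h import *
a=np.array([.5206,-.1329])
c=cams.camera_params("wrist");p,d=cams.camera("wrist");P=cloud(c,d)
rr=np.hypot(P[:,:,0]-a[0],P[:,:,1]-a[1])
m=(abs(P[:,:,2]-.097)<.003)&(rr<.085)&(d>0)
k,lab,st,ce=cv2.connectedComponentsWithStats(m.astype(np.uint8))
for i in range(1,k):
    if st[i,4]>100:
        q=plane(c,ce[i:i+1],.097)[0,:2]-a;print("fin",(q+a).round(4),np.hypot(*q),np.degrees(np.arctan2(q[1],q[0])),st[i,4])
q,_=cams.camera("side")
o=np.zeros((600,800,3),np.uint8);o[:300]=cv2.resize(p[:240],(800,300));o[300:]=cv2.resize(q[170:420,180:513],(800,600),interpolation=cv2.INTER_CUBIC)[:300] if 0 else cv2.resize(q[190:430,100:740],(800,300))
cv2.imwrite("pics/d.png",o[:,:,::-1])
E
```

```text
[ 0.58481076 -0.21944642  0.24187677] [-0.44  0.37  0.98  1.52 -0.31  1.42  1.19] [-0.32017906  0.2540449  -0.27395041] [-0.01052663  0.03927762 -0.05089517] 0.0501769291417537 r 0.10776504358274915 fin deg -53.42743670850147 tool y-90 -53.80503026700331
fin [ 0.4965 -0.1012] 0.03984921111426079 127.19084615407743 662
fin [ 0.5577 -0.105 ] 0.046374649019341505 36.943773005790035 996
fin [ 0.4831 -0.161 ] 0.04684690690619103 -143.1930575720066 1010
fin [ 0.5481 -0.17  ] 0.0462209661815568 -53.46476728100996 878
```

View pics/d.png

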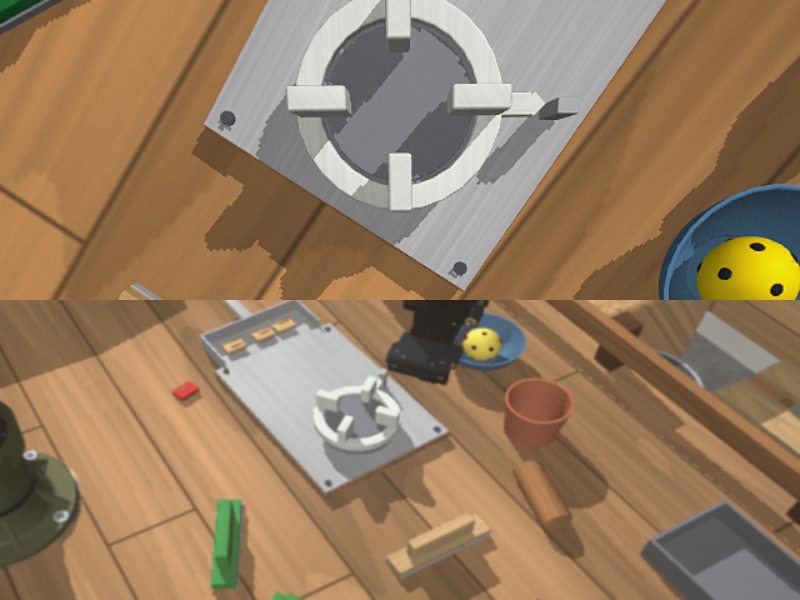

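The pointer tip at wrist crop (543,103) points at the lock mark at (570,108), within about 1°. The chips are in the pan, and the scraper stands on the bench clear of the board and pan. Gripper is free, so I'll hand in.

```bash
python3 -c "
from cell import bot
print(bot.sign_off())"
```

```text
the job is handed in; nothing more can be done
None
```

The job is handed in: the three chips are in the dustpan, the scraper stands grip up at its original spot on the bench, and the collar pointer is within about 1° of the lock mark.

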